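Clear the brush and clamp the book mould in the slotted jig

ROBOT

A 6-joint arm with a two-finger parallel gripper is mounted at the origin on the work surface; the furniture and walls round the work are solid. World frame = base frame: x ahead of the robot, y to its left, z up, the work surface at z = 0. Lengths are in m, angles in rad, forces in N, time in s.
With the tool pointing down it reaches from about 0.25 to 0.775 m from the base axis. Payload 4 kg.
Tool frame: the origin (TCP) lies between the finger pads; the fingertips stand 14 mm ahead of it and the grasp point (between the pads) lies 5 mm behind it (robot.nose_length is the distance from the TCP to the fingertips, in m); z points along the fingers, y is the direction in which the jaws open and shut (so a half turn about z gives the same grasp; the last joint's range is limited). The gripper opens to 94 mm and grips with 3 to 60 N. Pads are 16 mm wide; open, the fingers measure 119 mm over their backs; the gripper's body (75 mm by 177 mm) begins 78 mm behind the grasp point.
Start: joints at [1.174, 0.087, 1.371, -0, 1.684, -0.103], TCP at [0.159, 0.526, 0.22] pointing down, gripper open.
Joint ranges: [-3.1, 3.1], [-0.76, 2.03], [0.27, 2.55], [-1.08, 4.22], [0.17, 2.65], [-2.57, 2.57]. Speed limits (rad/s): [2.79, 2.79, 3.14, 3.14, 3.14, 3.14].

INTERFACE

Orientations are given as [roll, pitch, yaw] about the fixed x, y, z axes, in that order (R = Rz(yaw) Ry(pitch) Rx(roll)).
In Python, from bench import robot, eyes, finder gives the robot as it stands.
- The arm moves only by the tool play_rows, never from a script. Its argument "rows" is a list of rows, each an object with "linear": the shift along the tool's x, y, z in cm, a list of three; "spin": the turn about the tool's z in degrees. A call has 1 to 12 rows; each row shifts and turns the commanded pose from where the row before left it, along the tool's axes as they then stand; what a row does not reach is not made up. A row lasts 1/12 s, in which the tool goes at most 41.7 mm and 7.16 degrees, less where a joint would pass 70% of its speed; a pose out of reach is approached as far as the arm can. A call with a gripper value outside its range is refused whole. "claw" is the finger opening in cm, from 0 to 9.4, set as the call begins (left out, the last holds). The fingers move at their own pace and stop on an object; the grip force is fixed at half the most. Time passes only in rows, so rows that do not move let the fingers close. It gives the time, the measured TCP pose, the force and the opening at its end, in the units of the state.
- robot.get_obs(): the state, without advancing time (a new reading comes with each control period).
- eyes.snapshot(name): name is "scene" or "top" or "wrist"; returns a dict with "frame" (400x640x3 uint8, red, green, blue), "fx", "fy", "cx", "cy" (pixels), "rvec" (rotation vector, rad) and "tvec" (3), from world to camera coordinates, as OpenCV has them; the wrist camera has in their place "mount" (4x4, takes a point from camera to tool coordinates, whose origin is the TCP and whose axes are the flange's). Camera axes: x right, y down, z forward; pixel columns grow to the right and rows downward; lengths in m; the calibration is good to about 2 mm. A picture is of the moment at which its call begins: read the wrist's pose just before it. There is no depth.
- robot.close_job(): hands the job in, once; it reports no verdict.
Trained networks look in a picture, given as the dict that the camera call returned (one of the last four; its "shot" number tells which), for a name from the list of things; names that differ only in an ending like _2 or _b are one class to them, and where a whole thing is asked for, a point or a joint stands for the part that bears it (a point fixed in the world has none). Each returns a list of dicts, best first, with "conf" (0 to 1); they miss things now and then, are a little off and sometimes report something else, mostly with a low value. They report only what shows in the picture. A call takes as long as a camera call.
- finder.silhouettes(picture, name): "pixels" (400x640 bool, what is visible of it) and "box" ([centre column, centre row, width, height] in pixels, round what is visible of it).
The state is a dict: "time": time; "joint_positions": joint angles; "qvel": joint speeds; "joint_torque": joint torques, N m; "tool_pos": TCP position; "ee_rot": TCP orientation; "wrist_force": force on the tool from outside, world axes, zero at the start; "wrist_torque": the same for the moment, N m; "width": finger opening in m.
Only numpy, scipy, OpenCV 4.12 (cv2) and the standard library are available. Lean on these libraries where they do the work, as an engineer would, in place of code of your own. Each camera call takes 0.05 s, during which the arm holds its last target. There are 200 camera calls.

TASK

The pastry brush has been left lying in the holding jig: take it out and lay it flat on the bare worktop, well clear of the jig's board. Then slide the fence along its slots so that it pushes the closed book mould squarely home against the fixed stop, and press it on with a light but definite push (about 8 N on the mould, never more than 25 N). Leave the fence there and turn its bar knob clockwise until it is tight; do not disturb the other things on the worktop.

Things in the scene. Friction and masses are not known exactly. Their poses are not given: they have to be found in the camera images.
- jig: The fixed jig: a grey board 200 mm (its x) by 420 mm (its y), 15 thick, with two long slots along y. Origin: centre of the board's underside, on the worktop. The fixed stop is an aluminium bar 20 thick across the -y end, 170 long, its top 59 above the worktop; its working face lies at jig y = -185 mm and looks to +y. The fence slides along jig y from the +y end towards -y.
- fence (a joint): Travel of the steel fence in m, along jig -y: 0 = furthest from the stop; its face plate lies at jig y = 95 mm minus the travel. With the mould home against the stop the face meets it at about 0.118. Range 0 to 0.14. It slides against about 8 N of friction (steady) and stays where it is left. Face plate: 170 long in x, 10 thick, its top 56 above the worktop; its foot reaches 100 mm back (+y) from the face.
- fence_grip (a point): Point in the fence's upright black grip, a block 36 (jig x) by 16 (jig y), from 24 to 79 mm above the worktop; the point is 60 mm above the worktop, on the block's vertical mid-line and 57 mm behind the fence's face. There are 39 mm clear between block and face plate, nothing behind it. Axes as the jig's.
- knob (a joint): Angle of the tightening knob on the fence in rad, growing clockwise seen from above: 0 = loosest, 2.4 = hard up against its end (tight). It turns against about 0.08 N m and stays where left. It starts between 0 and 0.5, so about a third of a turn is needed: plan on two grasps. At 0 its bar lies along jig x.
- knob_grip (a point): Point on the knob's axis, mid-height of its bar: 60 long (along the point's own x), 14 wide (own y), from 58 to 92 mm above the worktop; the point is 76 mm up. The knob rides on the fence, 62 mm to the jig's -x side of the fence's grip.
- mould: The closed white two-part book mould, 161 mm (its y) by 127 (its x), 45 high, 0.3 to 0.6 kg, loose on the board between stop and fence, up to 15 mm off the stop and slightly askew. Origin: centre of its underside. Home against the stop its origin lies at jig y = -104 mm. It slides on the board when pushed.
- brush_mid (a point): Centre of the pastry brush: wooden handle and bristles, 184 long (along the point's own y), 19 high; gripped across own x it is about 19 mm wide at this point. It lies on the board (15 mm above the worktop) across the gap between mould and fence. About 60 g.
- brush: The same brush; origin at the centre of its underside.
- fence_face (a point): Bottom middle of the fence's face (on the board's top), axes as the jig's.
- tape: bystander: roll of cream tape lying flat, 100 mm across, 25 high; origin at the centre of its underside.
- hammer: bystander: cast chocolate hammer, 98 x 57 x 10, lying beyond the jig; origin at the centre of its underside.
- key: bystander: cast chocolate key, 99 x 35 x 10, lying beyond the jig; origin at the centre of its underside.
- nozzle_a: bystander: white cone nozzle, 34 mm across, 38 high, standing beyond the jig; origin at the centre of its underside.
- nozzle_b: bystander: white cone nozzle, 34 mm across, 38 high, standing between the robot and the jig's right end; origin at the centre of its underside.

How it is judged:
By the outcome, as a careful person would: the job done as asked, in the order asked, and still so for the second after the job is handed in, with the robot touching nothing.
It also fails if it takes over 72 s, if anything falls off the work surface, if the arm or the gripper's body presses on something with over 40 N, if the wrist force passes 120 N, or if a joint passes its speed limit or range.

## Working session

There is one attempt and no reset: what is moved stays moved. The work goes in short steps, Python scripts to look and compute and a tool call to move; the robot and the scene stay as the last step left them, time stands still between calls to the robot, and variables do not carry over. Pictures are saved under pics/ and viewed, about 8 in all and at most 12, crops included, and the job is handed in when it is done.

Besides the shell and the picture viewer there is one more tool, called by a JSON object that holds its "op" and its "data". play_rows: Moves the arm, as the interface text tells. Its arguments: {"type":"object","properties":{"rows":{"type":"array"},"claw":{"type":"number"}},"required":["rows"]}

```bash
ls; mkdir -p pics; cat > h.py <<'E'
import numpy as np, cv2
from scipy.spatial.transform import Rotation as R
from bench import robot, eyes, finder
def shot(n):
    o=robot.get_obs(); s=eyes.snapshot(n)
    if 'mount' in s:
        T=np.eye(4); r=np.array(o['ee_rot']); T[:3,:3]=R.from_euler('xyz',r).as_matrix() if r.size==3 else r
        T[:3,3]=o['tool_pos']; C=T@np.array(s['mount']); s['C']=C
    else:
        Rm=cv2.Rodrigues(np.array(s['rvec'],float))[0]; C=np.eye(4); C[:3,:3]=Rm.T; C[:3,3]=-Rm.T@np.array(s['tvec'],float).ravel(); s['C']=C
    return s
def save(s,f,crop=None,k=1):
    im=s['frame'][:,:,::-1]
    if crop: a,b,c,d=crop; im=im[b:d,a:c]
    cv2.imwrite('pics/'+f,cv2.resize(im,None,fx=k,fy=k))
def ray(s,u,v):
    C=s['C']; d=C[:3,:3]@np.array([(u-s['cx'])/s['fx'],(v-s['cy'])/s['fy'],1]); return C[:3,3],d
def onz(s,u,v,z):
    p,d=ray(s,u,v); return p+d*(z-p[2])/d[2]
def proj(s,P):
    C=s['C']; q=C[:3,:3].T@(np.asarray(P)-C[:3,3]); return s['fx']*q[0]/q[2]+s['cx'], s['fy']*q[1]/q[2]+s['cy']
def tri(a,b):  # list of (s,u,v)
    A=np.zeros((3,3));y=np.zeros(3)
    for s,u,v in (a,b):
        p,d=ray(s,u,v); d/=np.linalg.norm(d); M=np.eye(3)-np.outer(d,d); A+=M; y+=M@p
    return np.linalg.solve(A,y)
def seg(s,n,z=None):
    L=finder.silhouettes(s,n)
    out=[]
    for r in L[:3]:
        c=cv2.findContours(r['pixels'].astype(np.uint8),0,2)[0]
        if not c: continue
        (cx,cy),wh,an=cv2.minAreaRect(max(c,key=cv2.contourArea))
        out.append((round(r['conf'],2),(round(cx,1),round(cy,1)),cv2.boxPoints(((cx,cy),wh,an)).round(1).tolist(), int(r['pixels'].sum())))
    return out
E
python3 - <<'E'
from h import *
print(robot.get_obs()); 
for n in('top','scene'):
    s=shot(n); save(s,n+'0.png'); print(n,s['C'].round(3).tolist(),s['fx'],s['cx'])
    for t in('jig','fence','fence_grip','knob','mould','brush','tape','hammer','key','nozzle_a'):
        for r in seg(s,t): print(t,r, [onz(s,*c,0.03)[:2].round(3).tolist() for c in r[2]])
E
```

```text
pics
{'time': 0.0, 'joint_positions': array([ 1.17390230e+00,  8.79701313e-02,  1.37220737e+00, -5.53704276e-05,
        1.68362848e+00, -1.03115729e-01]), 'qvel': array([-1.39421380e-03,  6.64369918e-04, -2.44152641e-04,  1.22123990e-03,
        8.84188577e-04,  3.57628229e-05]), 'joint_torque': array([-1.94049506e-03, -3.40190756e+01, -3.02419639e+01,  7.13821664e-02,
        3.33905825e-02, -1.80749739e-04]), 'tool_pos': array([0.15909439, 0.5259497 , 0.21831968]), 'ee_rot': array([-3.13938542e+00, -1.73084193e-04,  2.84780799e+00]), 'wrist_force': array([0.2531208 , 0.60655416, 0.07398426]), 'wrist_torque': array([ 0.06280821,  0.01520243, -0.00313786]), 'width': 0.09378561608562011}
top [[0.03, -0.996, 0.085, 0.479], [-1.0, -0.03, -0.006, -0.156], [0.009, -0.084, -0.996, 1.322], [0.0, 0.0, 0.0, 1.0]] 429.6107069202153 319.3719166612064
jig (0.83, (265.5, 209.2), [[195.39999389648438, 177.60000610351562], [333.8999938964844, 174.3000030517578], [335.5, 240.6999969482422], [197.0, 244.10000610351562]], 6303) [[0.641, 0.212], [0.664, -0.206], [0.463, -0.216], [0.441, 0.197]]
fence 
[... 3583 characters left out ...]
, [413.1000061035156, 154.8000030517578], [444.3999938964844, 162.60000610351562], [438.3999938964844, 186.60000610351562]], 544) [[0.435, -0.426], [0.471, -0.545], [0.372, -0.565], [0.343, -0.447]]
hammer (0.52, (270.8, 193.8), [[256.5, 190.5], [267.5, 179.5], [285.0, 197.0], [274.0, 208.0]], 194) [[0.773, -0.125], [0.778, -0.181], [0.688, -0.151], [0.686, -0.099]]
key (0.62, (197.0, 267.0), [[177.0, 261.0], [217.0, 261.0], [217.0, 273.0], [177.0, 273.0]], 312) [[0.765, 0.18], [0.684, 0.124], [0.659, 0.15], [0.737, 0.205]]
nozzle_a (0.53, (384.0, 234.5), [[378.0, 228.0], [390.0, 228.0], [390.0, 241.0], [378.0, 241.0]], 132) [[0.411, -0.199], [0.385, -0.217], [0.364, -0.177], [0.39, -0.159]]
```

View pics/top0.png

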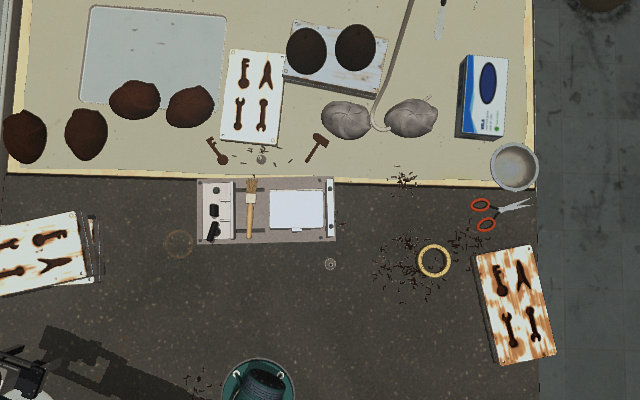

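View pics/scene0.png

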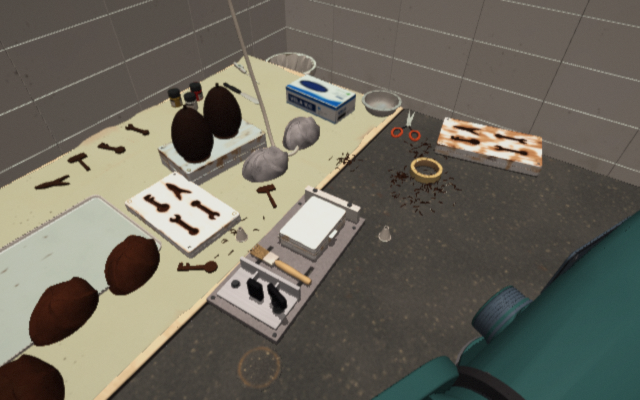

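The top view shows the jig at about px (197–335, 177–244), with the fence on the left (+y) and the stop on the right. The brush handle end is at (250,235) and its bristles at (251,185). The bare dark worktop left of the jig (px ~150) is free. Next I'll set up a move planner and go in for a wrist view.

```bash
cat >> h.py <<'E'
def go(x,y,z,yaw=None):
    o=robot.get_obs(); M=R.from_euler('xyz',o['ee_rot']).as_matrix(); d=M.T@(np.array([x,y,z])-o['tool_pos'])
    cy=o['ee_rot'][2]; sp=0
    if yaw is not None: sp=-np.degrees((yaw-cy+np.pi/2)%np.pi-np.pi/2)
    print('tool cm',(d*100).round(2),'n>=%.1f'%(np.linalg.norm(d)/.0417),'spin deg',round(sp,1),'| at',o['tool_pos'].round(4),'yaw',round(cy,4))
E
python3 - <<'E'
from h import *
s=shot('wrist'); print(np.array(s['mount']).round(3), s['fx'],s['cx'],s['cy'])
go(0.47,0.06,0.33,np.pi+.05)
E
```

```text
[[ 0.    -0.968 -0.25   0.072]
 [ 1.     0.     0.     0.001]
 [-0.    -0.25   0.968 -0.165]
 [ 0.     0.     0.     1.   ]] 339.00655472041166 323.5863433272358 197.26063631565881
tool cm [-43.25 -35.65 -11.05] n>=13.7 spin deg -19.7 | at [0.1593 0.5265 0.2195] yaw 2.8478
```

{"op": "play_rows", "data": {"rows": [{"linear": [-2.925, -2.5, 0], "spin": 0}, {"linear": [-2.925, -2.5, 0], "spin": 0}, {"linear": [-2.925, -2.5, 0], "spin": 0}, {"linear": [-2.925, -2.5, 0], "spin": 0}, {"linear": [-2.925, -2.5, 0], "spin": 0}, {"linear": [-2.925, -2.5, 0], "spin": 0}, {"linear": [-2.925, -2.5, 0], "spin": 0}, {"linear": [-2.925, -2.5, 0], "spin": 0}, {"linear": [-2.925, -2.5, 0], "spin": 0}, {"linear": [-2.925, -2.5, 0], "spin": 0}, {"linear": [-2.925, -2.5, 0], "spin": 0}, {"linear": [-2.925, -2.5, 0], "spin": 0}]}}

```text
time: 2.15
tool_pos: [0.409, 0.1359, 0.2199]
ee_rot: [3.141, 0.001, 2.848]
wrist_force: [0.4, 1.2, -0.1]
width: 0.0937
```

{"op": "play_rows", "data": {"rows": [{"linear": [-2.925, -2.5, 0], "spin": 0}, {"linear": [-2.925, -2.5, 0], "spin": 0}, {"linear": [-2.925, -2.5, 0], "spin": 0}, {"linear": [0, 0, 0], "spin": -6.57}, {"linear": [0, 0, 0], "spin": -6.57}, {"linear": [0, 0, 0], "spin": -6.57}, {"linear": [0, 0, 0], "spin": 0}, {"linear": [0, 0, 0], "spin": 0}]}}

```text
time: 2.82
tool_pos: [0.4706, 0.0404, 0.2195]
ee_rot: [3.141, 0.0, -3.094]
wrist_force: [0.9, 0.7, -0.2]
width: 0.0943
```

```bash
python3 - <<'E'
from h import *
s=shot('wrist'); save(s,'w1.png'); o=robot.get_obs(); print(o['time'],o['tool_pos'],o['ee_rot'],o['wrist_force'])
for t,z in(('jig',.015),('fence',.056),('fence_grip',.079),('knob',.092),('mould',.045+.015),('brush',.034),('nozzle_b',.0)):
    for r in seg(s,t): print(t,r, [onz(s,*c,z)[:2].round(3).tolist() for c in r[2]])
E
```

```text
2.8667 [0.47059552 0.04054425 0.21952904] [ 3.14153309e+00  1.28675794e-04 -3.09390015e+00] [-0.79264434 -0.04267281 -0.06123757]
jig (0.76, (270.4, 232.6), [[67.80000305175781, 157.39999389648438], [472.0, 154.89999389648438], [472.8999938964844, 307.79998779296875], [68.69999694824219, 310.20001220703125]], 34034) [[0.463, -0.239], [0.439, 0.202], [0.626, 0.233], [0.653, -0.264]]
fence (0.59, (407.7, 239.5), [[360.29998779296875, 307.8999938964844], [363.0, 169.1999969482422], [455.20001220703125, 171.10000610351562], [452.3999938964844, 309.79998779296875]], 9783) [[0.607, 0.088], [0.454, 0.08], [0.451, 0.17], [0.604, 0.189]]
fence (0.57, (97.4, 91.6), [[69.80000305175781, 95.69999694824219], [83.0, 67.80000305175781], [124.9000015258789, 87.5], [111.69999694824219, 115.4000015258789]], 1086) [[0.398, -0.198], [0.372, -0.183], [0.388, -0.146], [0.414, -0.161]]
fence_grip (0.83, (407.5, 240.0), [[359.8999938964844, 308.8999938964844], [362.29998779296875, 169.5], [455.20001220703125, 171.10000610351562], [452.79998779296875, 310.5]], 9851) [[0.593, 0.085], [0.45, 0.076], [0.447, 0.
[... 980 characters left out ...]
9], [0.604, -0.008], [0.613, -0.187]]
brush (0.95, (323.2, 240.8), [[305.79998779296875, 307.8999938964844], [314.6000061035156, 171.89999389648438], [340.5, 173.60000610351562], [331.79998779296875, 309.6000061035156]], 2428) [[0.624, 0.028], [0.462, 0.032], [0.463, 0.059], [0.625, 0.059]]
nozzle_b (0.67, (97.6, 91.8), [[70.4000015258789, 95.19999694824219], [84.0, 68.0], [124.80000305175781, 88.4000015258789], [111.19999694824219, 115.5999984741211]], 1084) [[0.397, -0.238], [0.368, -0.219], [0.387, -0.178], [0.416, -0.196]]
nozzle_b (0.62, (298.5, 361.0), [[286.0, 347.0], [311.0, 347.0], [311.0, 375.0], [286.0, 375.0]], 502) [[0.705, 0.003], [0.704, 0.036], [0.748, 0.038], [0.749, 0.004]]
```

View pics/w1.png

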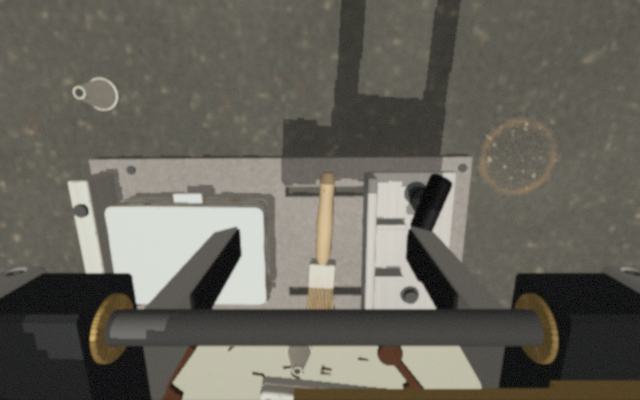

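The wrist view shows the brush with its handle tip at (328,172) and ferrule at about (321,275). The near board corners are at (90,158) and (472,156). The knob bar runs (442,178)–(418,226), the grip is hidden behind the right finger, and the mould top is (105–267, 206–303).

```bash
python3 - <<'E'
from h import *
w=shot('wrist'); t=shot('top'); save(t,'t1.png',(180,160,350,260),4)
for p in((90,158),(472,156)): print('corner',onz(w,*p,.015).round(4))
print('tip',onz(w,328,172,.025),'fer',onz(w,321,275,.025),'bris',onz(w,320,306,.025))
L=finder.silhouettes(t,'brush')
print([ (round(r['conf'],2),r['box']) for r in L])
m=L[0]['pixels'] if L else None
if m is not None:
    v,u=np.nonzero(m); print('brush top c',onz(t,u.mean(),v.mean(),.025), [onz(t,*p,.025)[:2].round(4).tolist() for p in cv2.boxPoints(cv2.minAreaRect(np.c_[u,v].astype(np.float32)))])
    # tip heights
    i=v>=v.max()-2; print('tri tip',tri((t,u[i].mean(),v.max()),(w,328,172)))
L=finder.silhouettes(t,'jig'); v,u=np.nonzero(L[0]['pixels']); bx=cv2.boxPoints(cv2.minAreaRect(np.c_[u,v].astype(np.float32))); print('jig',[onz(t,*p,.015)[:2].round(4).tolist() for p in bx])
E
```

```text
corner [ 0.463  -0.2144  0.015 ]
corner [0.4397 0.2028 0.015 ]
tip [0.46352402 0.04628574 0.025     ] fer [0.58546023 0.04468213 0.025     ] bris [0.62618243 0.0454678  0.025     ]
[(0.83, [252.2, 201.6, 11.2, 43.7]), (0.62, [297.5, 208.8, 57.4, 46.6])]
brush top c [0.58715893 0.04410864 0.025     ] [[0.6417, 0.0601], [0.6427, 0.0267], [0.5124, 0.0213], [0.5114, 0.0543]]
tri tip [ 0.50618946  0.06202543 -0.1549749 ]
jig [[0.6475, 0.2148], [0.6606, -0.2103], [0.4592, -0.2157], [0.4468, 0.204]]
```

View pics/t1.png

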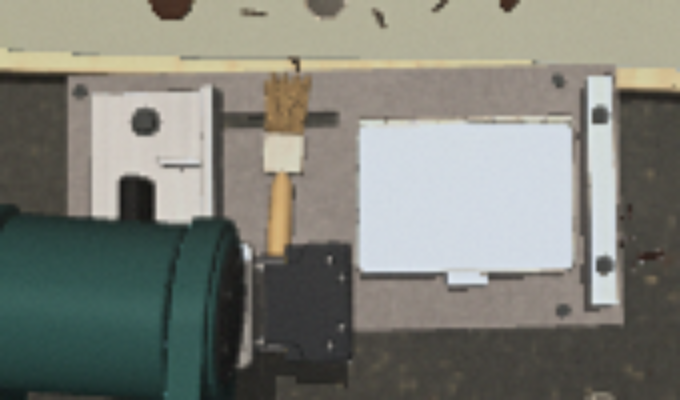

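The top crop shows the brush at cols 265–310, with its ferrule junction at crop (281,172). The fence face is at crop x≈213 and the mould's left edge at 358, so about 110 mm is clear between them. Next I'll check the brush height and plan the grasp.

```bash
python3 - <<'E'
from h import *
w=shot('wrist'); t=shot('top')
print('junction',tri((t,250.3,203.),(w,322,264)))
print('bristle end top',onz(t,252.3,178.7,.025))
print('mould edge',onz(t,180+358/4,200,.06),'fence face',onz(t,180+214/4,200,.056))
go(0.555,0.045,0.12,np.pi)
E
```

```text
junction [0.56908219 0.04410143 0.02915548]
bristle end top [0.64321349 0.0410218  0.025     ]
mould edge [ 0.57720634 -0.01755651  0.06      ] fence face [0.57429766 0.08897149 0.056     ]
tool cm [-8.45  0.03  9.95] n>=3.1 spin deg 2.9 | at [0.4706 0.0405 0.2195] yaw -3.0915
```

{"op": "play_rows", "data": {"claw": 5.0, "rows": [{"linear": [-2.82, 0.12, 3], "spin": 0}, {"linear": [-2.82, 0.12, 3], "spin": 0}, {"linear": [-2.82, 0.12, 3], "spin": 0}, {"linear": [0, 0, 1], "spin": 2.9}, {"linear": [0, 0, 2.5], "spin": 0}, {"linear": [0, 0, 2.5], "spin": 0}, {"linear": [0, 0, 2], "spin": 0}, {"linear": [0, 0, 1], "spin": 0}, {"linear": [0, 0, 0.6], "spin": 0}, {"linear": [0, 0, 0], "spin": 0}]}}

```text
time: 4.35
tool_pos: [0.5543, 0.0483, 0.0324]
ee_rot: [3.141, -0.002, 3.141]
wrist_force: [-0.0, -1.1, -0.2]
width: 0.0499
```

{"op": "play_rows", "data": {"claw": 1.0, "rows": [{"linear": [0, 0, 0], "spin": 0}, {"linear": [0, 0, 0], "spin": 0}, {"linear": [0, 0, 0], "spin": 0}, {"linear": [0, 0, 0], "spin": 0}, {"linear": [0, 0, 0], "spin": 0}, {"linear": [0, 0, 0], "spin": 0}]}}

```text
time: 4.85
tool_pos: [0.5555, 0.0482, 0.0344]
ee_rot: [-3.141, 0.002, 3.141]
wrist_force: [-0.5, -0.6, 2.2]
width: 0.0186
```

{"op": "play_rows", "data": {"rows": [{"linear": [0, 0, -2], "spin": 0}, {"linear": [0, 0, -3], "spin": 0}, {"linear": [0, 0, -4], "spin": 0}, {"linear": [0, 0, -3], "spin": 0}, {"linear": [0.7, 3.75, 0], "spin": 0}, {"linear": [0.7, 3.75, 0], "spin": 0}, {"linear": [0.7, 3.75, 0], "spin": 0}, {"linear": [0.7, 3.75, 0], "spin": 0}, {"linear": [0.7, 3.75, 0], "spin": 0}, {"linear": [0.7, 3.75, 0], "spin": 0}, {"linear": [0.7, 3.75, 0], "spin": 0}, {"linear": [0.7, 3.75, 0], "spin": 0}]}}

```text
time: 5.85
tool_pos: [0.4982, 0.3501, 0.1533]
ee_rot: [3.142, -0.0, 3.141]
wrist_force: [1.4, -0.3, -0.9]
width: 0.0189
```

{"op": "play_rows", "data": {"rows": [{"linear": [0, 0, 3], "spin": 0}, {"linear": [0, 0, 4], "spin": 0}, {"linear": [0, 0, 3], "spin": 0}, {"linear": [0, 0, 1.5], "spin": 0}, {"linear": [0, 0, 1], "spin": 0}, {"linear": [0, 0, 0.5], "spin": 0}, {"linear": [0, 0, 0.3], "spin": 0}, {"linear": [0, 0, 0], "spin": 0}]}}

```text
time: 6.52
tool_pos: [0.4997, 0.3486, 0.0212]
ee_rot: [3.141, 0.001, 3.141]
wrist_force: [0.8, 0.4, -0.3]
width: 0.0187
```

{"op": "play_rows", "data": {"rows": [{"linear": [0, 0, 0.15], "spin": 0}, {"linear": [0, 0, 0.1], "spin": 0}, {"linear": [0, 0, 0], "spin": 0}]}}

```text
time: 6.77
tool_pos: [0.5, 0.3488, 0.0194]
ee_rot: [3.14, 0.003, 3.141]
wrist_force: [1.0, 0.4, 0.3]
width: 0.0188
```

{"op": "play_rows", "data": {"claw": 5.0, "rows": [{"linear": [0, 0, 0], "spin": 0}, {"linear": [0, 0, 0], "spin": 0}, {"linear": [0, 0, 0], "spin": 0}, {"linear": [0, 0, 0], "spin": 0}, {"linear": [0, 0, -1], "spin": 0}, {"linear": [0, 0, -3], "spin": 0}, {"linear": [0, 0, -4], "spin": 0}, {"linear": [0, 0, -4], "spin": 0}, {"linear": [0, 0, -4], "spin": 0}, {"linear": [0, 0, -4], "spin": 0}]}}

```text
time: 7.6
tool_pos: [0.4987, 0.3481, 0.2209]
ee_rot: [3.141, 0.001, 3.141]
wrist_force: [1.0, -0.2, 0.7]
width: 0.0498
```

```bash
python3 - <<'E'
from h import *
t=shot('top'); save(t,'t2.png',(130,160,350,270),3.6); w=shot('wrist')
for n,z in(('brush',.01),('fence',.056),('knob',.092),('mould',.06)):
  for s in(t,w):
    for r in seg(s,n)[:1]: print(n,r, [onz(s,*c,z)[:2].round(3).tolist() for c in r[2]])
go(0.53,0.2,0.22,np.pi+.047)
E
```

```text
brush (0.55, (149.4, 223.4), [[142.3000030517578, 251.8000030517578], [146.10000610351562, 194.39999389648438], [156.5, 195.10000610351562], [152.60000610351562, 252.39999389648438]], 427) [[0.413, 0.366], [0.587, 0.365], [0.586, 0.333], [0.412, 0.334]]
brush (0.85, (320.5, 164.0), [[307.0, 86.0], [334.0, 86.0], [334.0, 242.0], [307.0, 242.0]], 3060) [[0.409, 0.335], [0.409, 0.365], [0.591, 0.366], [0.59, 0.333]]
fence (0.82, (219.0, 210.5), [[202.0, 181.0], [236.0, 181.0], [236.0, 240.0], [202.0, 240.0]], 1928) [[0.628, 0.185], [0.631, 0.084], [0.457, 0.076], [0.454, 0.175]]
fence (0.92, (126.2, 206.0), [[52.79999923706055, 141.39999389648438], [166.1999969482422, 116.69999694824219], [199.60000610351562, 270.6000061035156], [86.19999694824219, 295.20001220703125]], 16127) [[0.463, 0.085], [0.439, 0.2], [0.604, 0.216], [0.634, 0.087]]
knob (0.54, (213.5, 231.1), [[205.10000610351562, 238.8000030517578], [212.6999969482422, 219.6999969482422], [221.89999389648438, 223.3000030517578], [214.1999969482422, 242.5]], 162) [[0.459, 0.157], [0.513, 0.139], [0.504, 0.112], [0.449, 0.131]]
knob (0.61, (111.7, 165.1), [[83.0999984741211, 195.39999389648438], [89.30000305175781, 129.8000030517578], [140.1999969482422, 134.6999969482422], [134.0, 200.3000030517578]], 2273) [[0.509, 0.131], [0.449, 0.147], [0.454, 0.191], [0.514, 0.177]]
mould (0.91, (296.0, 210.0), [[269.0, 189.0], [323.0, 189.0], [323.0, 231.0], [269.0, 231.0]], 2138) [[0.61, -0.015], [0.615, -0.174], [0.491, -0.178], [0.486, -0.02]]
mould (0.76, (9.0, 234.5), [[0.0, 270.0], [0.0, 199.0], [18.0, 199.0], [18.0, 270.0]], 841) [[0.601, 0.003], [0.521, 0.023], [0.521, 0.041], [0.601, 0.022]]
tool cm [ -3.17 -14.79  -0.41] n>=3.6 spin deg -2.7 | at [0.4983 0.3479 0.2158] yaw 3.1412
```

View pics/t2.png

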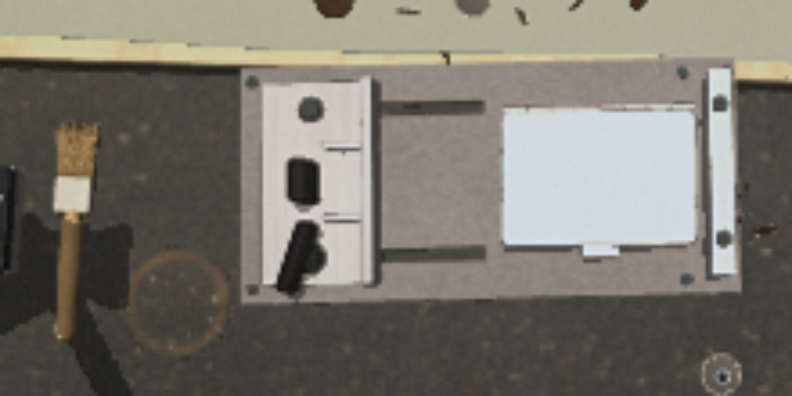

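The brush lies flat on bare dark worktop at about (0.50, 0.35), well clear of the board. The fence grip is at crop (286–320,157–207) and the knob bar runs (311,222)–(287,292). For a sharper look I'll crop the present wrist view.

```bash
python3 - <<'E'
from h import *
t=shot('top'); w=shot('wrist'); save(w,'w2.png',(0,100,220,310),2.8)
c=np.array([(242,67),(735,58),(741,291),(242,303)])/3.6+[130,160]
P=[onz(t,*p,.015)[:2] for p in c]; print(np.array(P).round(4).tolist(), 'c',np.mean(P,0).round(4))
print('grip top',onz(t,130+303/3.6,160+181/3.6,.079).round(4),'knob top c',onz(t,130+299/3.6,160+257/3.6,.092).round(4))
E
```

```text
[[0.6396, 0.2106], [0.6602, -0.2078], [0.4628, -0.2181], [0.4405, 0.2]] c [ 0.5508 -0.0038]
grip top [0.5411 0.1389 0.079 ] knob top c [0.4802 0.1359 0.092 ]
```

View pics/w2.png

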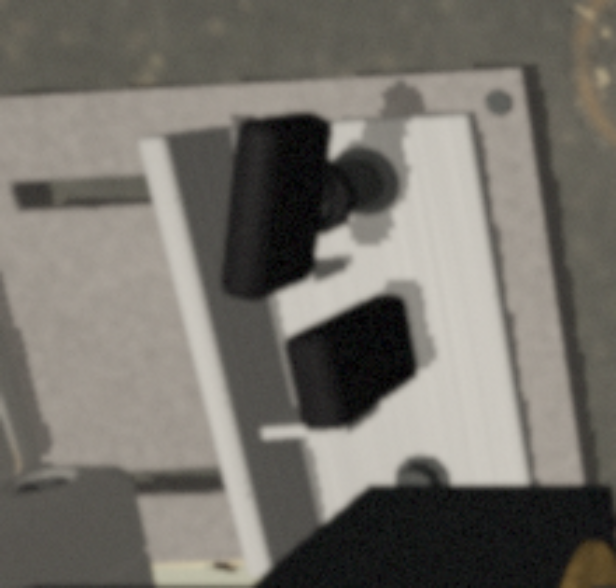

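The crop shows the knob bar with its top from (285,118) to (240,290), and the grip block's top at about (288,345)–(303,425). Both views put the bar at about 0.35 rad. Next I'll check the jig model against the pixels.

```bash
cat >> h.py <<'E'
JC=np.array([.551,-.004]); JY=.050
def j2w(x,y,z): c,s=np.cos(JY),np.sin(JY); return np.array([JC[0]+c*x-s*y,JC[1]+s*x+c*y,z])
def w2j(p): c,s=np.cos(JY),np.sin(JY); d=np.array(p[:2])-JC; return np.array([c*d[0]+s*d[1],-s*d[0]+c*d[1]])
E
python3 - <<'E'
from h import *
w=shot('wrist'); t=shot('top')
def cr(p): u,v=proj(w,p); return round(u*2.8),round((v-100)*2.8)
def ct(p): u,v=proj(t,p); return round((u-130)*3.6),round((v-160)*3.6)
for n,p in dict(griptop_mm=(-.018,.144,.079),griptop_pm=(.018,.144,.079),gripbase_pp=(.018,.160,.025),gripbase_mp=(-.018,.16,.025),corner=(-.1,.21,.015),face_m=(-.085,.095,.056),face_p=(.085,.095,.056),knob=(-.062,.152,.092),footback=(-.085,.195,.02),jc1=(.1,.21,.015),jc2=(.1,-.21,.015),jc3=(-.1,-.21,.015)).items(): print(n,cr(j2w(*p)),ct(j2w(*p)))
g=j2w(0,.152,.06); print(g); go(*j2w(0,.152,.15),np.pi+JY)
E
```

```text
griptop_mm (279, 333) (302, 200)
griptop_pm (301, 432) (302, 155)
gripbase_pp (425, 375) (298, 160)
gripbase_mp (408, 288) (298, 203)
corner (514, 66) (241, 303)
face_m (139, 132) (369, 282)
face_p (249, 574) (368, 75)
knob (248, 210) (288, 255)
footback (475, 109) (257, 284)
jc1 (585, 540) (242, 66)
jc2 (-373, 583) (736, 57)
jc3 (-572, 122) (742, 292)
[0.54340317 0.14781004 0.06      ]
tool cm [ -4.47 -20.04   6.73] n>=5.2 spin deg -2.9 | at [0.4989 0.3482 0.2173] yaw 3.1412
```

{"op": "play_rows", "data": {"rows": [{"linear": [-0.9, -3.98, 1.3], "spin": 0}, {"linear": [-0.9, -3.98, 1.3], "spin": 0}, {"linear": [-0.9, -3.98, 1.3], "spin": 0}, {"linear": [-0.9, -3.98, 1.3], "spin": 0}, {"linear": [-0.87, -3.98, 1.3], "spin": 0}, {"linear": [0, 0, 0], "spin": -2.9}, {"linear": [0, 0, 3], "spin": 0}, {"linear": [0, 0, 3], "spin": 0}, {"linear": [0, 0, 2.2], "spin": 0}, {"linear": [0, 0, 1.5], "spin": 0}, {"linear": [0, 0, 0], "spin": 0}]}}

```text
time: 9.22
tool_pos: [0.5394, 0.1539, 0.0532]
ee_rot: [-3.141, -0.009, -3.092]
wrist_force: [-0.6, 0.3, -0.7]
width: 0.0501
```

```bash
python3 - <<'E'
from h import *
o=robot.get_obs(); print(o['tool_pos'],w2j(o['tool_pos']),o['ee_rot'],o['wrist_force'])
s=shot('wrist'); save(s,'w3.png',(120,60,620,390),1.5)
E
```

```text
[0.53942192 0.15393328 0.05316485] [-0.00367023  0.15831457] [-3.14054562 -0.00856734 -3.09161691] [-0.5714331   0.26561659 -0.70526648]
```

View pics/w3.png

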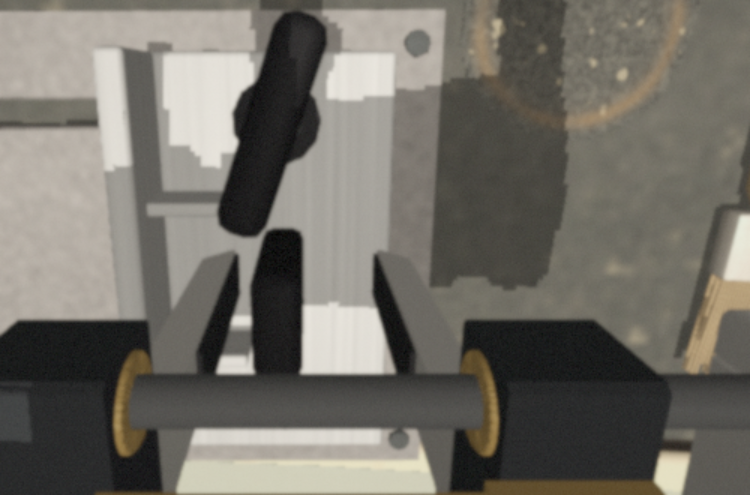

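The grip block sits between the fingers, about 6 mm towards −y of centre. I'll let it settle, then correct.

{"op": "play_rows", "data": {"rows": [{"linear": [0, 0, 0], "spin": 0}, {"linear": [0, 0, 0], "spin": 0}]}}

```text
time: 9.43
tool_pos: [0.5438, 0.155, 0.0596]
ee_rot: [3.141, 0.003, -3.091]
wrist_force: [0.8, -0.2, 0.4]
width: 0.0498
```

{"op": "play_rows", "data": {"rows": [{"linear": [0, -0.55, 0.3], "spin": 0}, {"linear": [0, 0, 0], "spin": 0}, {"linear": [0, 0, 0], "spin": 0}]}}

```text
time: 9.68
tool_pos: [0.5432, 0.1489, 0.0555]
ee_rot: [3.141, 0.001, -3.092]
wrist_force: [-0.5, -0.2, 0.5]
width: 0.0502
```

{"op": "play_rows", "data": {"claw": 1.0, "rows": [{"linear": [0, 0, 0], "spin": 0}, {"linear": [0, 0, 0], "spin": 0}, {"linear": [0, 0, 0], "spin": 0}, {"linear": [0, 0, 0], "spin": 0}, {"linear": [0, 0, 0], "spin": 0}, {"linear": [0, 0, 0], "spin": 0}]}}

```text
time: 10.18
tool_pos: [0.5429, 0.1465, 0.0547]
ee_rot: [-3.136, -0.0, -3.092]
wrist_force: [-0.4, -7.6, 1.0]
width: 0.0162
```

```bash
python3 - <<'E'
from h import *
for i in range(3):
    s=eyes.snapshot('top'); o=robot.get_obs(); print(o['tool_pos'].round(4),w2j(o['tool_pos']).round(4),o['ee_rot'].round(3),o['wrist_force'].round(2),o['width'])
E
```

```text
[0.5429 0.1466 0.0547] [-0.0006  0.1508] [-3.137 -0.    -3.092] [ 0.52 -7.99  0.52] 0.01597594387482881
[0.5429 0.1466 0.0547] [-0.0005  0.1508] [-3.137 -0.    -3.092] [ 0.32 -7.3   0.8 ] 0.015811954734857896
[0.5429 0.1466 0.0547] [-0.0006  0.1508] [-3.137 -0.    -3.092] [-0.07 -7.75 -0.05] 0.015948521431182895
```

{"op": "play_rows", "data": {"rows": [{"linear": [0, -0.5, 0], "spin": 0}, {"linear": [0, -1, 0], "spin": 0}, {"linear": [0, -1, 0], "spin": 0}, {"linear": [0, -1, 0], "spin": 0}, {"linear": [0, -1, 0], "spin": 0}, {"linear": [0, -1, 0], "spin": 0}, {"linear": [0, -1, 0], "spin": 0}, {"linear": [0, -1, 0], "spin": 0}, {"linear": [0, -1, 0], "spin": 0}, {"linear": [0, -0.5, 0], "spin": 0}, {"linear": [0, -0.3, 0], "spin": 0}, {"linear": [0, 0, 0], "spin": 0}]}}

```text
time: 11.33
tool_pos: [0.5477, 0.0579, 0.0547]
ee_rot: [3.138, 0.001, -3.091]
wrist_force: [1.0, 5.4, -0.3]
width: 0.0159
```

```bash
python3 - <<'E'
from h import *
F=[]
for i in range(4):
    s=eyes.snapshot('top'); o=robot.get_obs(); F.append(o['wrist_force'])
print(o['tool_pos'].round(4),'travel~',.1508-w2j(o['tool_pos'])[1],w2j(o['tool_pos']).round(4),np.mean(F,0).round(2),o['wrist_torque'].round(2),o['width'],o['ee_rot'])
E
```

```text
[0.5477 0.0579 0.0547] travel~ 0.08878794316319472 [-0.0002  0.062 ] [ 1.06  5.3  -0.48] [ 0.22 -0.12  0.09] 0.016016369204669166 [ 3.13890452e+00  8.95556608e-04 -3.09022678e+00]
```

{"op": "play_rows", "data": {"rows": [{"linear": [0, -0.2, 0], "spin": 0}, {"linear": [0, -0.2, 0], "spin": 0}, {"linear": [0, -0.2, 0], "spin": 0}, {"linear": [0, -0.2, 0], "spin": 0}, {"linear": [0, -0.2, 0], "spin": 0}, {"linear": [0, -0.2, 0], "spin": 0}, {"linear": [0, -0.2, 0], "spin": 0}, {"linear": [0, -0.2, 0], "spin": 0}]}}

```text
time: 12.2
tool_pos: [0.5485, 0.0431, 0.0547]
ee_rot: [3.137, 0.001, -3.09]
wrist_force: [1.7, 7.7, 1.1]
width: 0.0158
```

{"op": "play_rows", "data": {"rows": [{"linear": [0, -0.15, 0], "spin": 0}, {"linear": [0, -0.15, 0], "spin": 0}, {"linear": [0, -0.15, 0], "spin": 0}, {"linear": [0, -0.15, 0], "spin": 0}]}}

```text
time: 12.53
tool_pos: [0.5487, 0.0377, 0.0547]
ee_rot: [3.136, 0.001, -3.09]
wrist_force: [0.7, 9.9, -0.9]
width: 0.0161
```

{"op": "play_rows", "data": {"rows": [{"linear": [0, -0.1, 0], "spin": 0}, {"linear": [0, -0.1, 0], "spin": 0}, {"linear": [0, -0.1, 0], "spin": 0}, {"linear": [0, -0.1, 0], "spin": 0}]}}

```text
time: 12.87
tool_pos: [0.549, 0.0337, 0.0547]
ee_rot: [3.136, 0.001, -3.09]
wrist_force: [1.0, 10.2, -0.0]
width: 0.0158
```

{"op": "play_rows", "data": {"rows": [{"linear": [0, -0.1, 0], "spin": 0}, {"linear": [0, -0.1, 0], "spin": 0}, {"linear": [0, -0.1, 0], "spin": 0}]}}

```text
time: 13.12
tool_pos: [0.5491, 0.0308, 0.0547]
ee_rot: [3.136, 0.001, -3.09]
wrist_force: [1.5, 8.5, -0.7]
width: 0.0158
```

{"op": "play_rows", "data": {"rows": [{"linear": [0, -0.07, 0], "spin": 0}, {"linear": [0, -0.07, 0], "spin": 0}, {"linear": [0, -0.06, 0], "spin": 0}]}}

```text
time: 13.37
tool_pos: [0.5492, 0.0302, 0.0546]
ee_rot: [3.133, 0.001, -3.09]
wrist_force: [0.9, 14.5, -0.5]
width: 0.0159
```

{"op": "play_rows", "data": {"rows": [{"linear": [0, -0.05, 0], "spin": 0}, {"linear": [0, -0.05, 0], "spin": 0}]}}

```text
time: 13.53
tool_pos: [0.5492, 0.0302, 0.0546]
ee_rot: [3.131, 0.001, -3.089]
wrist_force: [1.7, 16.2, -0.9]
width: 0.0157
```

{"op": "play_rows", "data": {"rows": [{"linear": [0, -0.05, 0], "spin": 0}, {"linear": [0, 0, 0], "spin": 0}, {"linear": [0, 0, 0], "spin": 0}]}}

```text
time: 13.78
tool_pos: [0.5492, 0.0302, 0.0547]
ee_rot: [3.13, 0.001, -3.089]
wrist_force: [0.3, 16.8, -0.5]
width: 0.0161
```

```bash
python3 - <<'E'
from h import *
F=[]
for i in range(4):
    s=shot('top'); o=robot.get_obs(); F.append(o['wrist_force'])
print(o['tool_pos'].round(4),w2j(o['tool_pos']).round(4),np.mean(F,0).round(2),o['wrist_torque'].round(2))
save(s,'t3.png',(180,160,350,260),4.5)
E
```

```text
[0.5492 0.0302 0.0546] [-0.0001  0.0342] [ 0.7  16.82 -0.54] [ 1.84 -0.19  0.04]
```

View pics/t3.png

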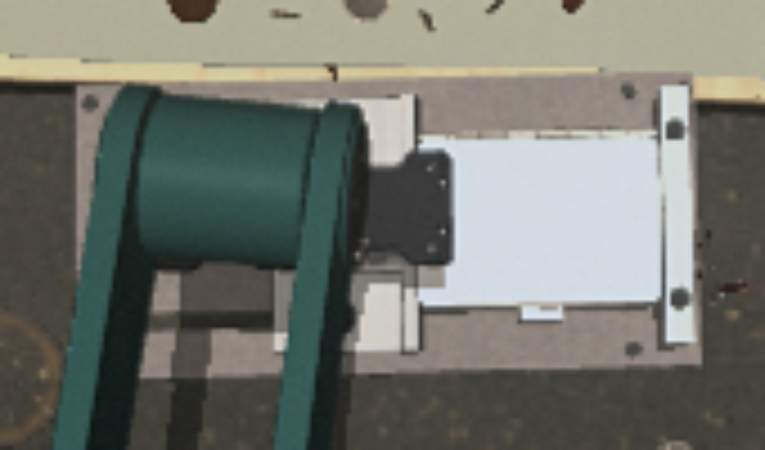

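The picture shows the mould's right edge flush along the stop and its left edge flush along the fence plate. Force is 16.8 N, less about 8 N of friction, so about 8–9 N on the mould. Releasing now.

{"op": "play_rows", "data": {"claw": 4.0, "rows": [{"linear": [0, 0, 0], "spin": 0}, {"linear": [0, 0, 0], "spin": 0}, {"linear": [0, 0, 0], "spin": 0}, {"linear": [0, 0, 0], "spin": 0}, {"linear": [0, 0, -2], "spin": 0}, {"linear": [0, 0, -4], "spin": 0}, {"linear": [0, 0, -4], "spin": 0}, {"linear": [0, 0, 0], "spin": 0}, {"linear": [0, 0, 0], "spin": 0}]}}

```text
time: 14.73
tool_pos: [0.5511, 0.0231, 0.1585]
ee_rot: [-3.141, 0.008, -3.092]
wrist_force: [0.2, -0.1, -0.5]
width: 0.0401
```

```bash
python3 - <<'E'
from h import *
o=robot.get_obs(); k=j2w(-.0625,.0345,.078); print(o['time'],o['wrist_force'],k); go(*k,np.pi+JY-.33)
E
```

```text
14.7333 [ 0.17521538 -0.09334734 -0.45061135] [0.48685383 0.02733319 0.078     ]
tool cm [6.46 0.75 8.  ] n>=2.5 spin deg 18.9 | at [0.5511 0.0231 0.1585] yaw -3.0921
```

{"op": "play_rows", "data": {"rows": [{"linear": [3.15, 0.38, 0], "spin": 0}, {"linear": [3.15, 0.37, 0], "spin": 0}, {"linear": [0, 0, 0], "spin": 6.3}, {"linear": [0, 0, 0], "spin": 6.3}, {"linear": [0, 0, 0], "spin": 6.3}, {"linear": [0, 0, 3], "spin": 0}, {"linear": [0, 0, 0], "spin": 0}, {"linear": [0, 0, 0], "spin": 0}]}}

```text
time: 15.4
tool_pos: [0.4833, 0.028, 0.1216]
ee_rot: [-3.14, -0.007, 2.862]
wrist_force: [-0.3, 0.0, -0.3]
width: 0.0399
```

```bash
python3 - <<'E'
from h import *
s=shot('wrist'); save(s,'w4.png',(120,100,520,390),1.8)
k=j2w(-.0625,.0345,.078); go(*k,np.pi+JY-.33)
for z in(.078,.092): print(proj(s,j2w(-.062,.0345,z)))
E
```

```text
tool cm [-0.25  0.01  4.53] n>=1.1 spin deg 0.0 | at [0.4846 0.028  0.1233] yaw 2.8619
(np.float64(322.41143066861054), np.float64(230.64819312398208))
(np.float64(322.3043365172202), np.float64(238.37317279989983))
```

View pics/w4.png

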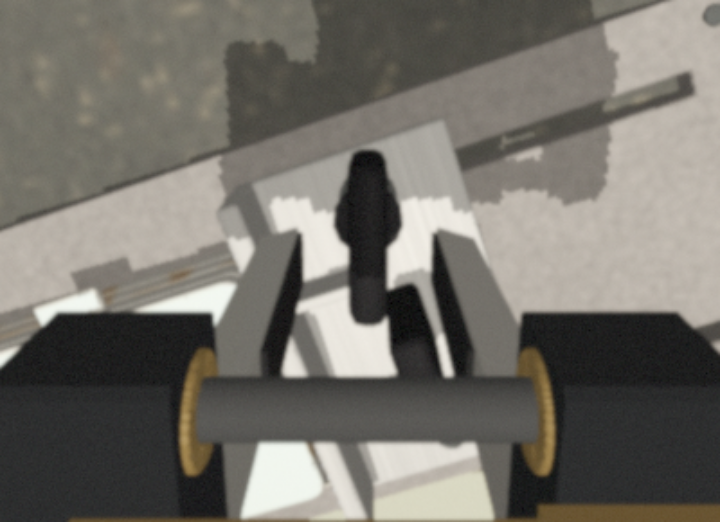

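The bar is vertical in the image at crop x≈368, with the fingers centred at 367, so the angle estimate is right. Descending.

{"op": "play_rows", "data": {"rows": [{"linear": [-0.15, 0, 2], "spin": 0}, {"linear": [0, 0, 1.5], "spin": 0}, {"linear": [0, 0, 1], "spin": 0}, {"linear": [0, 0, 0], "spin": 0}, {"linear": [0, 0, 0], "spin": 0}]}}

```text
time: 15.87
tool_pos: [0.4872, 0.0277, 0.0799]
ee_rot: [-3.142, -0.0, 2.862]
wrist_force: [-0.9, 0.4, 0.6]
width: 0.0401
```

{"op": "play_rows", "data": {"claw": 0.8, "rows": [{"linear": [0, 0, 0], "spin": 0}, {"linear": [0, 0, 0], "spin": 0}, {"linear": [0, 0, 0], "spin": 0}, {"linear": [0, 0, 0], "spin": 0}, {"linear": [0, 0, 0], "spin": 0}]}}

```text
time: 16.28
tool_pos: [0.4875, 0.0271, 0.0805]
ee_rot: [-3.141, 0.001, 2.862]
wrist_force: [-0.6, -2.6, 2.1]
width: 0.0139
```

{"op": "play_rows", "data": {"rows": [{"linear": [0, 0, 0], "spin": 5}, {"linear": [0, 0, 0], "spin": 5}, {"linear": [0, 0, 0], "spin": 5}, {"linear": [0, 0, 0], "spin": 5}, {"linear": [0, 0, 0], "spin": 5}, {"linear": [0, 0, 0], "spin": 5}, {"linear": [0, 0, 0], "spin": 5}, {"linear": [0, 0, 0], "spin": 5}]}}

```text
time: 16.95
tool_pos: [0.4875, 0.0272, 0.0805]
ee_rot: [3.141, 0.002, 2.16]
wrist_force: [0.3, -1.3, 2.7]
width: 0.0139
```

```bash
python3 - <<'E'
from h import *
o=robot.get_obs(); print(o['tool_pos'],o['ee_rot'],o['wrist_force'],o['wrist_torque'],o['joint_positions'],w2j(o['tool_pos']))
E
```

```text
[0.4875359  0.02716822 0.08046244] [3.14142679e+00 1.50380549e-03 2.15963026e+00] [ 0.31858858 -1.30569833  2.65662696] [-0.36071807  0.14647426  0.0552063 ] [-5.97450670e-02  2.08636112e-02  1.72119364e+00 -1.11475991e-03
  1.39849494e+00 -6.48388569e-01] [-0.06182702  0.03430115]
```

{"op": "play_rows", "data": {"rows": [{"linear": [0, 0, 0], "spin": 5}, {"linear": [0, 0, 0], "spin": 5}, {"linear": [0, 0, 0], "spin": 5}, {"linear": [0, 0, 0], "spin": 5}, {"linear": [0, 0, 0], "spin": 5}, {"linear": [0, 0, 0], "spin": 5}, {"linear": [0, 0, 0], "spin": 5}, {"linear": [0, 0, 0], "spin": 5}, {"linear": [0, 0, 0], "spin": 5}, {"linear": [0, 0, 0], "spin": 5}, {"linear": [0, 0, 0], "spin": 5}, {"linear": [0, 0, 0], "spin": 5}]}}

```text
time: 17.95
tool_pos: [0.4877, 0.0271, 0.0805]
ee_rot: [3.14, 0.0, 1.112]
wrist_force: [0.3, -1.5, 1.0]
width: 0.0135
```

```bash
python3 - <<'E'
from h import *
o=robot.get_obs(); print(o['ee_rot'],o['wrist_force'],o['wrist_torque'],w2j(o['tool_pos']))
E
```

```text
[3.13986552e+00 4.94763860e-04 1.11247607e+00] [ 0.28451122 -1.46875675  1.03623467] [-0.41269482  0.16020674  0.10325623] [-0.06167762  0.03427275]
```

{"op": "play_rows", "data": {"rows": [{"linear": [0, 0, 0], "spin": 4}, {"linear": [0, 0, 0], "spin": 4}, {"linear": [0, 0, 0], "spin": 4}, {"linear": [0, 0, 0], "spin": 3}, {"linear": [0, 0, 0], "spin": 0}]}}

```text
time: 18.37
tool_pos: [0.4877, 0.0271, 0.0805]
ee_rot: [3.14, -0.0, 0.854]
wrist_force: [-0.4, -3.3, 2.7]
width: 0.0138
```

```bash
python3 - <<'E'
from h import *
o=robot.get_obs(); print(o['ee_rot'],o['wrist_force'],o['wrist_torque'],w2j(o['tool_pos']))
E
```

```text
[ 3.13978292e+00 -3.75041043e-05  8.53766915e-01] [-0.44101411 -3.32718227  2.67012943] [-0.48010412  0.19393358 -0.06796427] [-0.06164776  0.03425224]
```

{"op": "play_rows", "data": {"rows": [{"linear": [0, 0, 0], "spin": 2}, {"linear": [0, 0, 0], "spin": 2}, {"linear": [0, 0, 0], "spin": 0}]}}

```text
time: 18.62
tool_pos: [0.4878, 0.0272, 0.0805]
ee_rot: [3.14, -0.0, 0.786]
wrist_force: [0.1, -3.0, 3.1]
width: 0.0135
```

```bash
python3 - <<'E'
from h import *
o=robot.get_obs(); print(o['ee_rot'],o['wrist_force'],o['wrist_torque'],w2j(o['tool_pos']))
E
```

```text
[ 3.13970977e+00 -1.70038560e-04  7.86250946e-01] [ 0.08440772 -3.02724674  3.07792833] [-0.49757819  0.2753971   0.21450112] [-0.06161162  0.03428708]
```

{"op": "play_rows", "data": {"rows": [{"linear": [0, 0, 0], "spin": 2}, {"linear": [0, 0, 0], "spin": 2}, {"linear": [0, 0, 0], "spin": 0}, {"linear": [0, 0, 0], "spin": 0}]}}

```text
time: 18.95
tool_pos: [0.4879, 0.0273, 0.0805]
ee_rot: [3.14, -0.001, 0.718]
wrist_force: [-0.3, -2.1, 4.1]
width: 0.0141
```

```bash
python3 - <<'E'
from h import *
for i in range(3): eyes.snapshot('top'); o=robot.get_obs(); print(o['ee_rot'],o['wrist_force'],o['wrist_torque'],w2j(o['tool_pos']),o['joint_torque'][5])
E
```

```text
[ 3.13965338e+00 -6.59523392e-04  7.17711363e-01] [ 0.55511697 -3.25013779  4.4893352 ] [-0.66890954  0.05004653  0.65631366] [-0.06147095  0.03443329] 0.6510639376938343
[ 3.13970171e+00 -6.68200952e-04  7.17124500e-01] [-0.02494913 -3.07808857  3.55992164] [-0.69790878  0.07894516  0.644781  ] [-0.06147962  0.03442832] 0.6508255004882812
[ 3.13974083e+00 -7.13226073e-04  7.16702892e-01] [-0.25784064 -3.23142551  5.19420108] [-0.6641018   0.04650613  0.6476099 ] [-0.0614728   0.03442704] 0.655310433357954
```

The torque jumped to 0.65 N m, against 0.08 N m of running friction. The knob is hard against its end. Releasing and retreating.

{"op": "play_rows", "data": {"claw": 3.5, "rows": [{"linear": [0, 0, 0], "spin": 0}, {"linear": [0, 0, 0], "spin": 0}, {"linear": [0, 0, 0], "spin": 0}, {"linear": [0, 0, -1], "spin": 0}, {"linear": [0, 0, -3], "spin": 0}, {"linear": [0, 0, -4], "spin": 0}, {"linear": [0, 0, -4], "spin": 0}, {"linear": [0, 0, -2], "spin": 0}, {"linear": [0, 0, 0], "spin": 0}]}}

```text
time: 19.85
tool_pos: [0.4899, 0.0279, 0.2268]
ee_rot: [3.134, -0.009, 0.715]
wrist_force: [1.1, -0.1, 0.2]
width: 0.0352
```

```bash
python3 - <<'E'
from h import *
go(0.33,0.22,0.22)
E
```

```text
tool cm [  0.52 -24.99   0.49] n>=6.0 spin deg 0 | at [0.4899 0.0279 0.2268] yaw 0.7152
```

{"op": "play_rows", "data": {"rows": [{"linear": [0, -3.6, 0], "spin": 0}, {"linear": [0, -3.6, 0], "spin": 0}, {"linear": [0, -3.6, 0], "spin": 0}, {"linear": [0, -3.6, 0], "spin": 0}, {"linear": [0, -3.6, 0], "spin": 0}, {"linear": [0, -3.6, 0], "spin": 0}, {"linear": [0, 0, 0], "spin": 0}, {"linear": [0, 0, 0], "spin": 0}]}}

```text
time: 20.52
tool_pos: [0.3441, 0.1918, 0.219]
ee_rot: [-3.141, 0.001, 0.719]
wrist_force: [-0.1, -0.3, 0.1]
width: 0.0349
```

```bash
python3 - <<'E'
from h import *
s=shot('top'); save(s,'t4.png',(130,130,350,280),3.6)
for n,z in(('brush',.01),('knob',.092),('tape',.0125),('hammer',.005),('key',.005),('nozzle_b',.01)):
    for r in seg(s,n)[:1]: print(n,r[:2],onz(s,*r[1],z).round(3))
E
```

```text
brush (0.74, (149.4, 223.4)) [0.499 0.35  0.01 ]
tape (0.85, (432.8, 260.1)) [ 0.413 -0.513  0.012]
hammer (0.46, (317.4, 149.2)) [ 0.744 -0.154  0.005]
key (0.48, (216.4, 150.4)) [0.731 0.159 0.005]
nozzle_b (0.55, (330.0, 263.0)) [ 0.395 -0.202  0.01 ]
```

View pics/t4.png

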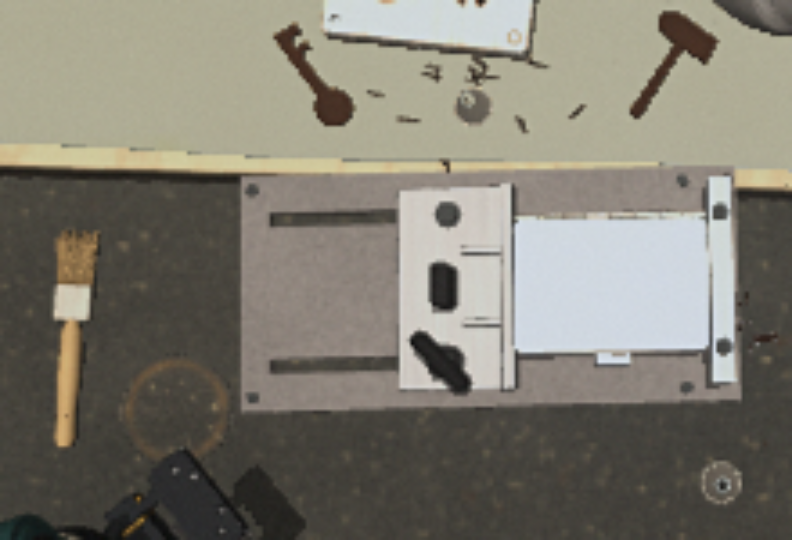

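```bash
python3 -c "
from bench import robot
print(robot.close_job())"
```

```text
the job is handed in; nothing more can be done
None
```

The job is done and handed in, at about 21 s on the robot's clock. No verdict comes back from the hand-in.

- **Brush:** I lifted it out of the jig and laid it flat on the bare worktop at about (0.50, 0.35), roughly 13 cm clear of the board.
- **Fence and mould:** I slid the fence by its grip until the mould stopped moving against the fixed stop. I then pressed to 16.8 N at the wrist; less about 8 N of fence friction, that is roughly 8–9 N on the mould. The last top picture shows the mould flush along both the stop and the fence.
- **Knob:** I turned it clockwise in one grasp, not the suggested two, until the torque jumped from about 0.1 to 0.65 N m at its end. The wrist angle gave about 2.47 rad, probably because the bar twisted slightly in the grip. The last picture gives about 2.34 ± 0.05 rad. These differ a little, but both agree with the 2.4 rad end.
- **Other things:** The tape, hammer, key and nozzle_b are where the first picture had them, to within the finder's error. I checked nozzle_a only by eye, and it still stands beyond the jig. In the last check the network did not find the knob, so I read its angle from the picture.

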